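Dust off a turned pepper mill and show its foot to the inspection camera

TASK

Give the turnings in the rest a short puff of air: press the air duster's cap right down and let it spring back up. Then pick the pepper mill (the turning with a round knob and a narrow waist) out of the rest and present its foot to the inspection camera: foot centred before the lens and about 60 mm from it, the mill in line with the camera's line of sight, which slopes down a little. Finish while still holding the mill there in the air, steady and touching nothing else, and leave the other turnings, the mug and the bowl where they are.

Things in the scene. Friction and masses are not known exactly. Their poses are not given: they have to be found in the camera images.
- station: Fixed wooden board, 15 mm thick, 160 (x) by 330 mm (y). Turnings lie along x in three places, y = -110, 0, +110 mm, each a pair of 12 mm thick V-blocks at x = -50 and +50, wing tips about 45 mm above the table. The white and metal air duster can (52 mm across) stands fixed on a tongue of the board at x = +155, y = 0. Origin on the table under the board's middle; z up.
- cap_top (a point): Centre of the top of the duster's round black cap, 32 mm across, about 164 mm above the table; the highest point of the can. It moves down with the cap.
- cap (a joint): Travel of the sprung duster cap, m: 0 up, 0.006 fully down (straight down). It needs about 2 N to start and 8 N to be fully down, and springs back up by itself. Pressed right down counts from 0.0045; back up is below 0.0015.
- mill: Loose light-wood pepper mill, 0.24 kg, 204 mm long, lying level in any one of the three places, axis 60 mm above the table. Origin on its axis at mid-waist, near the centre of mass; x along the axis to the foot, on the duster's side. Waist 36 mm diameter, straight from x = -20 to 20; body 56 mm diameter at x = -70 to -32 and 32 to 90; round 32 mm knob ends at x = -110; flat foot at x = 94.
- mill_foot (a point): Centre of the flat foot face of the mill, on its axis, 94 mm from the middle of the waist.
- camera_stand: Fixed inspection camera stand beyond the presenting place, a dark 100 by 90 mm foot plate with a steel post; carries the camera head, total height about 285 mm. Origin on the table straight below the middle of the front of the lens; its x points away from the view (the camera looks to -x); z up.
- camera_head: Fixed grey camera head, 64 mm wide, 48 high, black lens barrel 38 mm across. Origin: middle of the lens front, 250 mm above the table. Its x axis points into the lens along the line of sight, rising 20 degrees: the camera looks along -x, 20 degrees down. The presented mill's x axis is to point along this x axis (foot to the lens and higher than the knob).
- view (a point): The point on the line of sight 60 mm in front of the lens, about 229 mm above the table, where the centre of the mill's foot is to be.
- rolling_pin: Bystander: small loose rolling pin, 220 mm long, barrel 48 mm in diameter with thin handles at both ends, in another place of the rest; axis 54 mm above the table, along its x. Origin in its middle.
- pestle: Bystander: loose pestle, 206 mm long, plain 40 mm shaft with a 52 mm head, in another place of the rest; axis 48 mm above the table, along its x. Origin on its axis near its middle.
- mug: Bystander: loose mug, 76 mm across, 90 mm tall, handle at +y. Origin at the centre of its underside.
- bowl: Bystander: loose wooden bowl, 124 mm across, 45 mm tall. Origin at the centre of its underside.

How it is judged:
On the way, in this order (a step that is already met when the one before it is completed fails the run):
1. the duster cap is pressed right down (value of joint cap above 0.0045 m), for 0.1 s.
2. the cap has sprung back up (value of joint cap below 0.0015 m), for 0.1 s.
3. the mill is picked out of the rest, held by the fingers alone (height (world z) of mill above 0.11 m and contact force between the fingers and mill above 1 N and contact force between mill and station below 0.05 N and contact force between mill and camera_stand below 0.05 N), for 0.2 s.
At the end, for the whole second after the job is handed in: Mill held in the fingers alone, still, its middle over 150 mm up; foot centre within 25 mm of the point 60 mm before the lens, foot to the lens, axis within 0.17 rad of the line of sight; cap up; rolling pin, pestle, mug and bowl within 25 mm of where they were (contact force between the fingers and mill above 1 N and contact force between mill and station below 0.05 N and contact force between mill and camera_stand below 0.05 N and distance between mill_foot and view below 0.025 m and angle between the x axis of mill and the x axis of camera_head, either way round below 0.17 rad and x of mill in the frame of camera_head below -0.1 m and height (world z) of mill above 0.15 m and linear speed of mill below 0.03 m/s and angular speed of mill below 0.15 rad/s and value of joint cap below 0.0015 m and distance of each of rolling_pin, pestle, mug, bowl from where it was at the start of the episode below 0.025 m); the arm keeps its last pose, push and grip.
It fails at once if rolling pin moved by more than 25 mm (distance of rolling_pin from where it was at the start of the episode above 0.025 m).
It fails at once if pestle moved by more than 25 mm (distance of pestle from where it was at the start of the episode above 0.025 m).
It fails at once if mug moved by more than 25 mm (distance of mug from where it was at the start of the episode above 0.025 m).
It fails at once if bowl moved by more than 25 mm (distance of bowl from where it was at the start of the episode above 0.025 m).
It also fails if it takes over 64 s, if anything falls off the work surface, if the arm or the gripper's body presses on something with over 40 N, if the wrist force passes 120 N, or if a joint passes its speed limit or range.

ROBOT

A 6-joint arm with a two-finger parallel gripper is mounted at the origin on the work surface. World frame = base frame: x ahead of the robot, y to its left, z up, the work surface at z = 0. Lengths are in m, angles in rad, forces in N, time in s.
With the tool pointing down it reaches from about 0.375 to 0.9 m from the base axis. Payload 3.1 kg.
Tool frame: the origin (TCP) lies midway between the tips of the shut fingers; the grasp point (between the pads) lies 19 mm behind it (manip.grasp_offset is the distance from the TCP to the grasp point, in m); z points along the fingers, y is the line along which they close (so a half turn about z gives the same grasp; the last joint's range is limited). The gripper opens to 85 mm and grips with 20 to 120 N. Pads are 22 mm wide; open, the fingers measure 114 mm over their backs; the gripper's body (76 mm by 85 mm) begins 54 mm behind the grasp point. The pads swing forward as they close: fully open they stand 13 mm farther back than shut.
Start: joints at [-1.5, 0.527, 1.433, -0, 1.181, -0.178], TCP at [0.154, -0.606, 0.231] pointing down, gripper open.
Joint ranges: [-3.08, 3.08], [-0.75, 2.2], [0.22, 2.44], [-1.43, 4.57], [0, 2.65], [-2.85, 2.85]. Speed limits (rad/s): [2.79, 2.79, 3.14, 3.14, 3.14, 3.14].

INTERFACE

Orientations are given as a unit quaternion [x, y, z, w].
In Python, from station import sensors, cams, order, manip gives the robot as it stands.
- The arm moves only by the tool move_arm, never from a script. Its argument "targets" is a list of rows, each an object of numbers: "dx", "dy", "dz": the shift along the world's x, y, z normalised to -1 to 1, where 1 is 25 mm; "rx", "ry", "rz": the turn, a rotation vector about the world's x, y, z normalised to -1 to 1, where 1 is 30 degrees. A call has exactly 10 rows; each row shifts and turns the commanded pose from where the row before left it; what a row does not reach is not made up. A row lasts 1/8 s, in which the tool goes at most 62.5 mm and 10.7 degrees, less where a joint would pass 70% of its speed; a pose out of reach is approached as far as the arm can. A call with a number of a shift or a turn outside -1 to 1 is refused whole. A call with a gripper value outside its range is refused whole. "claw" is the opening in per cent of the stroke, from 0 (shut) to 100 (fully open), set as the call begins (left out, the last holds). The fingers move at their own pace and stop on an object; "newtons" is the grip in N (left out, the last holds). Time passes only in rows, so rows that do not move let the fingers close, or fill a call up. It gives the time, the measured TCP pose, the force, the opening and the grip force at its end, in the units of the state.
- sensors.sense(): the state, without advancing time (a new reading comes with each control period).
- cams.snapshot(name): name is "scene" or "top" or "wrist"; returns the picture (400x640x3 uint8, red, green, blue); there is no depth.
- cams.camera_model(name): a dict with "fx", "fy", "cx", "cy" (pixels), "extrinsics" (4x4, takes a point from world to camera coordinates). Camera axes: x right, y down, z forward; pixel columns grow to the right and rows downward; lengths in m; the calibration is good to about 2 mm. The wrist camera is an equidistant fisheye: a pixel r from the principal point sees the ray r / f radians off the axis. A picture is of the moment at which its call begins: read the wrist's pose just before it. camera_model takes no time and is no camera call; for the wrist camera it gives the pose at the moment of the call.
- order.sign_off(): hands the job in; it is judged then, once.
The state is a dict: "t": time; "q": joint angles; "qd": joint speeds; "tau": joint torques, N m; "tcp_pos": TCP position; "tool_rot": TCP orientation; "force": force on the tool from outside, world axes, zero at the start; "ft_torque": the same for the moment, N m; "finger_gap": opening from 0.0 (shut) to 1.0 (fully open); "gripper_force": force on a finger pad.
Only numpy, scipy, OpenCV 4.12 (cv2) and the standard library are available. Lean on these libraries where they do the work, as an engineer would, in place of code of your own. Each camera call takes 0.05 s, during which the arm holds its last target. There are 200 camera calls.

## Working session

There is one attempt and no reset: what is moved stays moved. The work goes in short steps, Python scripts to look and compute and a tool call to move; the robot and the scene stay as the last step left them, time stands still between calls to the robot, and variables do not carry over. Pictures are saved under pics/ and viewed, at most 10 in all, crops included, and the job is handed in when it is done.

Besides the shell and the picture viewer there is one more tool, called as name(argument=value, ...), one argument or row to a line, values as JSON. move_arm: Moves the arm, as the interface text tells. Scaled input: -1 to 1 covers 25 mm each way for a shift and 30 degrees each way for a turn. Its arguments: {"type":"object","properties":{"targets":{"type":"array"},"claw":{"type":"number"},"newtons":{"type":"number"}},"required":["targets"]}

```bash
mkdir -p pics; ls; python3 - <<'E'
from station import sensors, cams, order, manip
import cv2
s=sensors.sense();print(s['t'],s['tcp_pos'],s['tool_rot'],s['finger_gap'],manip.grasp_offset)
for n in("scene","top"):
    im=cams.snapshot(n);cv2.imwrite(f"pics/{n}0.png",im[:,:,::-1])
    m=cams.camera_model(n);print(n,m)
E
```

```text
pics
0.0 [ 0.15387892 -0.60502566  0.23033016] [ 9.92273984e-01  1.24060980e-01  6.13632708e-05 -1.09991935e-03] 1.0037965577954466 0.0187
scene {'fx': 469.1285085467531, 'fy': 469.1285085467531, 'cx': 320.9263939965317, 'cy': 203.41852714999564, 'extrinsics': array([[-0.17292655,  0.9849327 , -0.00199568,  0.16836093],
       [ 0.79438072,  0.13827252, -0.59147273, -0.3487553 ],
       [-0.58228488, -0.10386667, -0.80632253,  1.81641352],
       [ 0.        ,  0.        ,  0.        ,  1.        ]])}
top {'fx': 499.512208387956, 'fy': 499.512208387956, 'cx': 310.03495169174016, 'cy': 205.11376440067843, 'extrinsics': array([[-0.00953881, -0.9999443 , -0.00451801, -0.06545365],
       [-0.98273293,  0.01020936, -0.18474781,  0.5662234 ],
       [ 0.18478365,  0.00267773, -0.98277558,  1.59850336],
       [ 0.        ,  0.        ,  0.        ,  1.        ]])}
```

View pics/scene0.png

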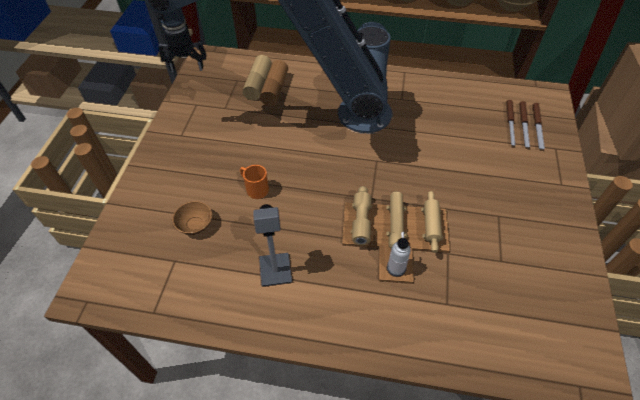

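View pics/top0.png

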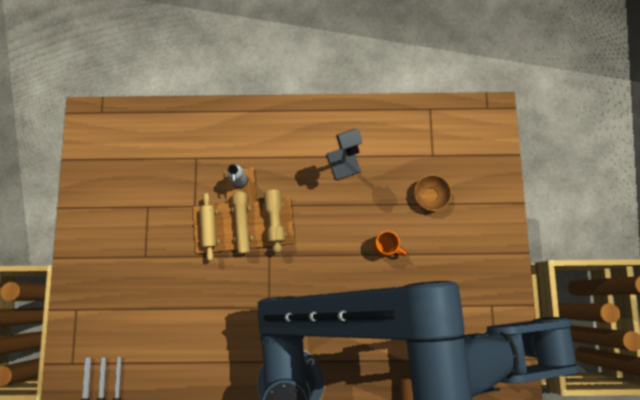

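The scene view shows the mill at about (362,218), the pestle at (397,215), the rolling pin at (433,220), the duster cap at (403,243), and the camera head at (267,220). In the top view the mill is near (275,218), the cap near (234,170), and the camera near (348,142). Next I'll enlarge the relevant areas.

```bash
python3 - <<'E'
import cv2,numpy as np
a=cv2.imread('pics/top0.png')[120:270,180:380];b=cv2.imread('pics/scene0.png')[175:325,240:440]
R=lambda i:cv2.resize(i,None,fx=4,fy=4,interpolation=cv2.INTER_CUBIC)
cv2.imwrite('pics/topc.png',R(a));cv2.imwrite('pics/scenec.png',R(b))
E
```

```text
(no output)
```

View pics/topc.png

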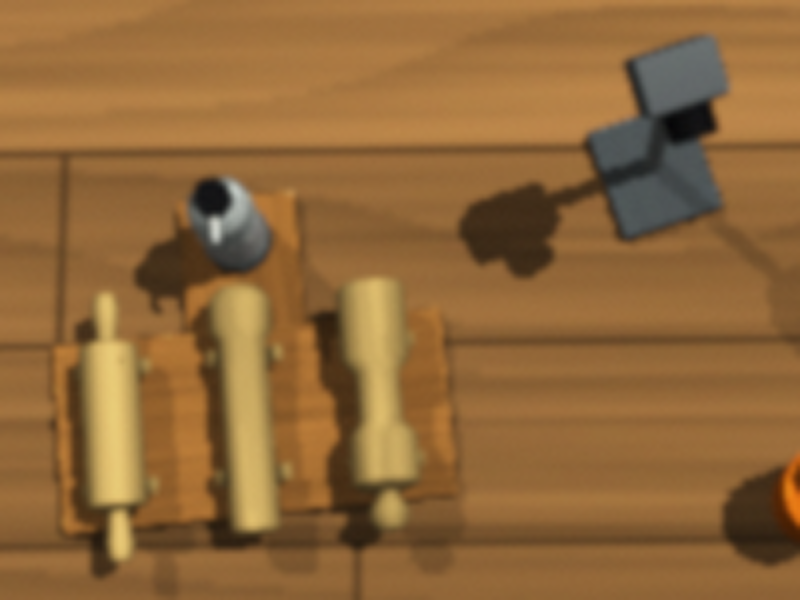

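View pics/scenec.png

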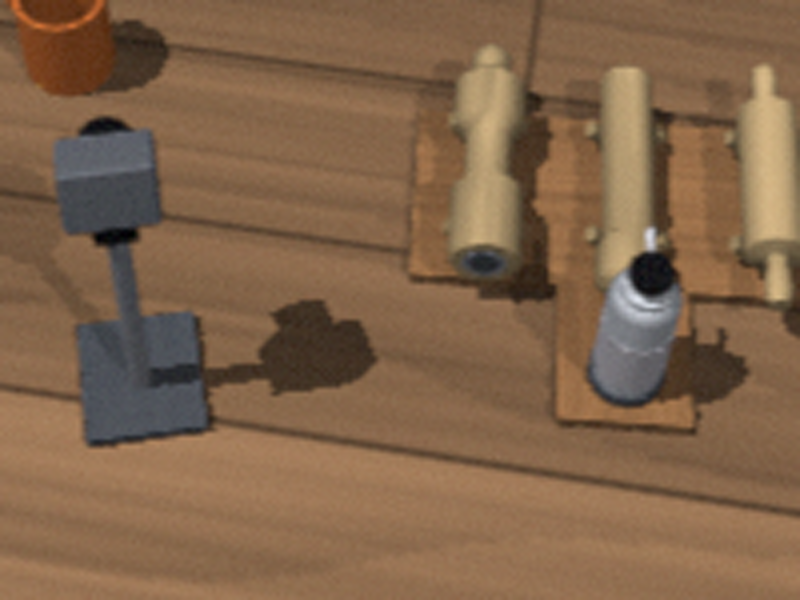

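The crops show these points (crop pixels):
- **Top view:** cap (213,193), mill foot (372,280), knob tip (391,527), and lens barrel front (697,137). The head edge runs (628,62)-(712,35).
- **Scene view:** cap (655,265), mill foot centre (484,262), and lens barrel (105,125).

```bash
cat > h.py <<'E'
import numpy as np
from station import sensors, cams
def ray(n,p):
    m=cams.camera_model(n);E=m['extrinsics'];R,t=E[:3,:3],E[:3,3]
    d=R.T@np.array([(p[0]-m['cx'])/m['fx'],(p[1]-m['cy'])/m['fy'],1]);return -R.T@t,d/np.linalg.norm(d)
def plane(n,p,z):
    c,d=ray(n,p);return c+d*(z-c[2])/d[2]
def tri(p,q):
    c,d=ray('top',p);e,f=ray('scene',q)
    s=np.linalg.lstsq(np.c_[d,-f],e-c,rcond=None)[0];a,b=c+d*s[0],e+f*s[1];return (a+b)/2,np.linalg.norm(a-b)
T=lambda x,y:(180+x/4-.375,120+y/4-.375)
S=lambda x,y:(240+x/4-.375,175+y/4-.375)
E
python3 - <<'E'
from h import *
np.set_printoptions(precision=4,suppress=True)
P=print
P('cap',plane('top',T(213,193),.164),plane('scene',S(655,263),.164),tri(T(213,193),S(655,263)))
P('foot',plane('scene',S(484,262),.06),'top',[plane('top',T(*p),.06) for p in((373,300),(385,475),(390,527),(373,280))],'knob sc',plane('scene',S(491,47),.06))
P('waist top ends',plane('top',T(378,370),.078),plane('top',T(383,425),.078))
P('board',[plane('top',T(*p),.015) for p in((53,345),(63,533),(456,492),(440,308))])
P('board sc',[plane('scene',S(*p),.015) for p in((410,277),(415,95),(555,425),(694,430))])
P('plate top',[plane('top',T(*p),.008) for p in((588,135),(627,240),(721,208))])
P('plate sc',[plane('scene',S(*p),.008) for p in((78,326),(195,314),(209,430),(88,443))])
P('head top',[plane('top',T(*p),.285) for p in((628,62),(712,36),(728,93),(648,117))])
P('head tri', tri(T(628,62),S(163,180)),tri(T(712,36),S(60,190)),tri(T(648,117),S(153,132)),tri(T(728,93),S(54,146)))
P('lens',tri(T(697,137),S(105,120)), plane('top',T(697,135),.25))
E
```

```text
cap [0.6655 0.1686 0.164 ] [0.6581 0.1739 0.164 ] (array([0.6634, 0.1703, 0.1715]), np.float64(0.0057765729378749155))
foot [0.6122 0.0574 0.06  ] top [array([0.6007, 0.0513, 0.06  ]), array([0.4553, 0.041 , 0.06  ]), array([0.413 , 0.0368, 0.06  ]), array([0.6176, 0.0514, 0.06  ])] knob sc [0.4073 0.0377 0.06  ]
waist top ends [0.5388 0.0456 0.078 ] [0.4937 0.0414 0.078 ]
board [array([0.5741, 0.3256, 0.015 ]), array([0.415 , 0.3119, 0.015 ]), array([ 0.4459, -0.015 ,  0.015 ]), array([ 0.6026, -0.002 ,  0.015 ])]
board sc [array([0.6073, 0.0023, 0.015 ]), array([ 0.4325, -0.0194,  0.015 ]), array([0.7142, 0.1255, 0.015 ]), array([0.7008, 0.2261, 0.015 ])]
plate top [array([ 0.7556, -0.1302,  0.008 ]), array([ 0.6619, -0.1621,  0.008 ]), array([ 0.6893, -0.2434,  0.008 ])]
plate sc [array([ 0.6898, -0.2415,  0.008 ]), array([ 0.6641, -0.1557,  0.008 ]), array([ 0.7584, -0.1246,  0.008 ]), array([ 0.7839, -0.2098,  0.008 ])]
head top [array([ 0.7281, -0.151 ,  0.285 ]), array([ 0.7472, -0.2126,  0.285 ]), array([ 0.7039, -0.223 ,  0.285 ]), array([ 0.6864, -0.1647,  0.285 ])]
head tri (array([ 0.7278, -0.1486,  0.2845]), np.float64(0.005013133334634496)) (array([ 0.7466, -0.2102,  0.2852]), np.float64(0.004883082685549748)) (array([ 0.6882, -0.1636,  0.2782]), np.float64(0.002966716236061875)) (array([ 0.7071, -0.2237,  0.2743]), np.float64(0.0008425557313620038))
lens (array([ 0.6761, -0.1997,  0.2666]), np.float64(0.0032735368137071586)) [ 0.6829 -0.2029  0.25  ]
```

move_arm(
  targets=[
    {"dx":0.66,"dy":1,"dz":0.1,"rz":-0.032},
    {"dx":0.66,"dy":1,"dz":0.1,"rz":-0.032},
    {"dx":0.66,"dy":1,"dz":0.1,"rz":-0.032},
    {"dx":0.66,"dy":1,"dz":0.1,"rz":-0.032},
    {"dx":0.66,"dy":1,"dz":0.1,"rz":-0.032},
    {"dx":0.66,"dy":1,"dz":0.1,"rz":-0.032},
    {"dx":0.66,"dy":1,"dz":0.1,"rz":-0.032},
    {"dx":0.66,"dy":1,"dz":0.1,"rz":-0.032},
    {"dx":0.66,"dy":1,"rz":-0.032},
    {"dx":0.66,"dy":1,"rz":-0.032},
  ],
  claw=0,
  newtons=40,
)

```text
schema error: expected keys dx, dy, dz, rx, ry, rz
```

move_arm(
  targets=[
    {"dx":0.66,"dy":1},
    {"dx":0.66,"dy":1},
    {"dx":0.66,"dy":1},
    {"dx":0.66,"dy":1},
    {"dx":0.66,"dy":1},
    {"dx":0.66,"dy":1},
    {"dx":0.66,"dy":1},
    {"dx":0.66,"dy":1},
    {"dx":0.66,"dy":1},
    {"dx":0.66,"dy":1},
  ],
)

```text
schema error: expected keys dx, dy, dz, rx, ry, rz
```

move_arm(
  targets=[
    {"dx":0.66,"dy":1},
    {"dx":0.66,"dy":1},
    {"dx":0.66,"dy":1},
    {"dx":0.66,"dy":1},
    {"dx":0.66,"dy":1},
    {"dx":0.66,"dy":1},
    {"dx":0.66,"dy":1},
    {"dx":0.66,"dy":1},
    {"dx":0,"dy":0},
    {"dx":0,"dy":0},
  ],
)

```text
schema error: expected keys dx, dy, dz, rx, ry, rz
```

All six keys are required in every row.

move_arm(
  targets=[
    {"dx":0.66,"dy":1,"dz":0.1,"rx":0,"ry":0,"rz":-0.032},
    {"dx":0.66,"dy":1,"dz":0.1,"rx":0,"ry":0,"rz":-0.032},
    {"dx":0.66,"dy":1,"dz":0.1,"rx":0,"ry":0,"rz":-0.032},
    {"dx":0.66,"dy":1,"dz":0.1,"rx":0,"ry":0,"rz":-0.032},
    {"dx":0.66,"dy":1,"dz":0.1,"rx":0,"ry":0,"rz":-0.032},
    {"dx":0.66,"dy":1,"dz":0.1,"rx":0,"ry":0,"rz":-0.032},
    {"dx":0.66,"dy":1,"dz":0.1,"rx":0,"ry":0,"rz":-0.032},
    {"dx":0.66,"dy":1,"dz":0.1,"rx":0,"ry":0,"rz":-0.032},
    {"dx":0.66,"dy":1,"dz":0,"rx":0,"ry":0,"rz":-0.032},
    {"dx":0.66,"dy":1,"dz":0,"rx":0,"ry":0,"rz":-0.032},
  ],
  claw=0,
  newtons=40,
)

```text
t: 1.35
tcp_pos: [0.3192, -0.3546, 0.2511]
tool_rot: [0.999, 0.04, -0.0, -0.0]
force: [-0.5, -1.1, -0.4]
finger_gap: -0.005
gripper_force: 0.0
```

move_arm(
  targets=[
    {"dx":0.66,"dy":1,"dz":0,"rx":0,"ry":0,"rz":0},
    {"dx":0.66,"dy":1,"dz":0,"rx":0,"ry":0,"rz":0},
    {"dx":0.66,"dy":1,"dz":0,"rx":0,"ry":0,"rz":0},
    {"dx":0.66,"dy":1,"dz":0,"rx":0,"ry":0,"rz":0},
    {"dx":0.66,"dy":1,"dz":0,"rx":0,"ry":0,"rz":0},
    {"dx":0.66,"dy":1,"dz":0,"rx":0,"ry":0,"rz":0},
    {"dx":0.66,"dy":1,"dz":0,"rx":0,"ry":0,"rz":0},
    {"dx":0.66,"dy":1,"dz":0,"rx":0,"ry":0,"rz":0},
    {"dx":0.66,"dy":1,"dz":0,"rx":0,"ry":0,"rz":0},
    {"dx":0.66,"dy":1,"dz":0,"rx":0,"ry":0,"rz":0},
  ],
)

```text
t: 2.6
tcp_pos: [0.4841, -0.1047, 0.251]
tool_rot: [0.999, 0.041, -0.0, -0.0]
force: [0.3, -0.1, -0.2]
finger_gap: -0.001
gripper_force: 0.0
```

move_arm(
  targets=[
    {"dx":0.66,"dy":1,"dz":0,"rx":0,"ry":0,"rz":0},
    {"dx":0.66,"dy":1,"dz":0,"rx":0,"ry":0,"rz":0},
    {"dx":0.66,"dy":1,"dz":0,"rx":0,"ry":0,"rz":0},
    {"dx":0.66,"dy":1,"dz":0,"rx":0,"ry":0,"rz":0},
    {"dx":0.66,"dy":1,"dz":0,"rx":0,"ry":0,"rz":0},
    {"dx":0.66,"dy":1,"dz":0,"rx":0,"ry":0,"rz":0},
    {"dx":0.66,"dy":1,"dz":0,"rx":0,"ry":0,"rz":0},
    {"dx":0,"dy":0,"dz":0,"rx":0,"ry":0,"rz":0},
    {"dx":0,"dy":0,"dz":0,"rx":0,"ry":0,"rz":0},
    {"dx":0,"dy":0,"dz":0,"rx":0,"ry":0,"rz":0},
  ],
)

```text
t: 3.85
tcp_pos: [0.5988, 0.0684, 0.2512]
tool_rot: [0.999, 0.04, -0.0, 0.0]
force: [0.7, 0.6, -0.6]
finger_gap: -0.002
gripper_force: 0.0
```

```bash
python3 - <<'E'
from h import *
import cv2
m=cams.camera_model('wrist');print(repr(m));np.save('w1.npy',m['extrinsics'])
cv2.imwrite('pics/w1.png',cams.snapshot('wrist')[:,:,::-1])
E
```

```text
{'fx': 309.70691628693146, 'fy': 309.70691628693146, 'cx': 313.17690776422194, 'cy': 198.12122750095253, 'extrinsics': array([[ 8.03367624e-02, -9.96767764e-01,  1.69170358e-04,
         1.94791673e-02],
       [-9.54569621e-01, -7.68868455e-02,  2.87897987e-01,
         5.34193081e-01],
       [-2.86954426e-01, -2.32902771e-02, -9.57661068e-01,
         5.72676785e-01],
       [ 0.00000000e+00,  0.00000000e+00,  0.00000000e+00,
         1.00000000e+00]])}
```

View pics/w1.png

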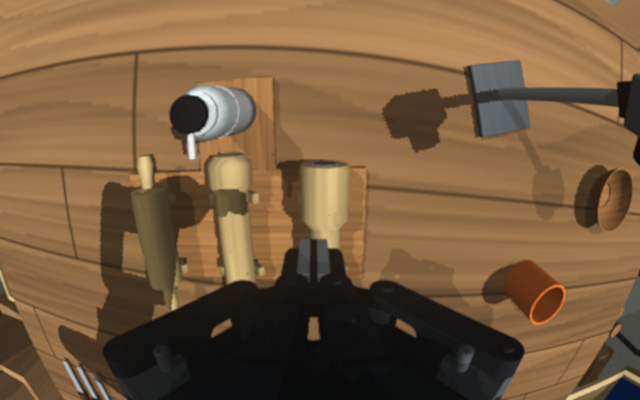

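The wrist view shows the cap disc at about (187,114), the mill foot face at about (325,162), and its body centred on column 325.

```bash
cat >> h.py <<'E'
def wplane(E,p,z):
    m=cams.camera_model('wrist');v=np.array([p[0]-m['cx'],p[1]-m['cy']]);r=np.hypot(*v);a=r/m['fx']
    d=E[:3,:3].T@np.r_[v/r*np.sin(a),np.cos(a)];c=-E[:3,:3].T@E[:3,3];return c+d*(z-c[2])/d[2]
E
python3 - <<'E'
from h import *
import cv2
E=np.load('w1.npy');im=cv2.imread('pics/w1.png')
k=(im[85:145,160:215].max(2)<40).astype(np.uint8)
n,l,st,c=cv2.connectedComponentsWithStats(k);i=1+st[1:,4].argmax();p=c[i]+[160,85];print(p,st[i])
print('cap',wplane(E,p,.164),wplane(E,(187,114),.164))
print('foot top rim',wplane(E,(325,166),.088),wplane(E,(325,162),.06))
print('body L/R',wplane(E,(302,205),.06),wplane(E,(348,205),.06))
E
```

```text
[188.26711027 114.21577947] [  11   11   36   37 1052]
cap [0.66360218 0.17034838 0.164     ] [0.66376137 0.17145249 0.164     ]
foot top rim [0.61541985 0.05721903 0.088     ] [0.61464295 0.05609852 0.06      ]
body L/R [0.5632648  0.07769405 0.06      ] [0.56744303 0.02542855 0.06      ]
```

move_arm(
  targets=[
    {"dx":0.52,"dy":0.81,"dz":0,"rx":0,"ry":0,"rz":0},
    {"dx":0.52,"dy":0.81,"dz":0,"rx":0,"ry":0,"rz":0},
    {"dx":0.52,"dy":0.81,"dz":0,"rx":0,"ry":0,"rz":0},
    {"dx":0.52,"dy":0.81,"dz":0,"rx":0,"ry":0,"rz":0},
    {"dx":0.52,"dy":0.81,"dz":0,"rx":0,"ry":0,"rz":0},
    {"dx":0,"dy":0,"dz":-0.8,"rx":0,"ry":0,"rz":0},
    {"dx":0,"dy":0,"dz":-0.8,"rx":0,"ry":0,"rz":0},
    {"dx":0,"dy":0,"dz":-0.8,"rx":0,"ry":0,"rz":0},
    {"dx":0,"dy":0,"dz":-0.6,"rx":0,"ry":0,"rz":0},
    {"dx":0,"dy":0,"dz":0,"rx":0,"ry":0,"rz":0},
  ],
)

```text
t: 5.15
tcp_pos: [0.6635, 0.1699, 0.1749]
tool_rot: [0.999, 0.04, -0.002, 0.0]
force: [-0.9, -0.4, 0.2]
finger_gap: 0.001
gripper_force: 0.0
```

move_arm(
  targets=[
    {"dx":0,"dy":0,"dz":-0.1,"rx":0,"ry":0,"rz":0},
    {"dx":0,"dy":0,"dz":-0.1,"rx":0,"ry":0,"rz":0},
    {"dx":0,"dy":0,"dz":-0.1,"rx":0,"ry":0,"rz":0},
    {"dx":0,"dy":0,"dz":-0.1,"rx":0,"ry":0,"rz":0},
    {"dx":0,"dy":0,"dz":-0.1,"rx":0,"ry":0,"rz":0},
    {"dx":0,"dy":0,"dz":-0.1,"rx":0,"ry":0,"rz":0},
    {"dx":0,"dy":0,"dz":-0.05,"rx":0,"ry":0,"rz":0},
    {"dx":0,"dy":0,"dz":0,"rx":0,"ry":0,"rz":0},
    {"dx":0,"dy":0,"dz":0,"rx":0,"ry":0,"rz":0},
    {"dx":0,"dy":0,"dz":0,"rx":0,"ry":0,"rz":0},
  ],
)

```text
t: 6.4
tcp_pos: [0.6645, 0.1706, 0.1608]
tool_rot: [0.999, 0.041, 0.0, -0.0]
force: [-1.7, 0.0, 4.9]
finger_gap: 0.003
gripper_force: 2.6
```

move_arm(
  targets=[
    {"dx":0,"dy":0,"dz":-0.06,"rx":0,"ry":0,"rz":0},
    {"dx":0,"dy":0,"dz":-0.06,"rx":0,"ry":0,"rz":0},
    {"dx":0,"dy":0,"dz":-0.06,"rx":0,"ry":0,"rz":0},
    {"dx":0,"dy":0,"dz":-0.06,"rx":0,"ry":0,"rz":0},
    {"dx":0,"dy":0,"dz":0,"rx":0,"ry":0,"rz":0},
    {"dx":0,"dy":0,"dz":0,"rx":0,"ry":0,"rz":0},
    {"dx":0,"dy":0,"dz":0,"rx":0,"ry":0,"rz":0},
    {"dx":0,"dy":0,"dz":0,"rx":0,"ry":0,"rz":0},
    {"dx":0,"dy":0,"dz":0,"rx":0,"ry":0,"rz":0},
    {"dx":0,"dy":0,"dz":0,"rx":0,"ry":0,"rz":0},
  ],
)

```text
t: 7.65
tcp_pos: [0.6645, 0.1706, 0.1579]
tool_rot: [0.999, 0.041, 0.001, 0.0]
force: [-6.2, -0.6, 16.9]
finger_gap: 0.0
gripper_force: 8.5
```

move_arm(
  targets=[
    {"dx":0,"dy":0,"dz":1,"rx":0,"ry":0,"rz":0},
    {"dx":0,"dy":0,"dz":1,"rx":0,"ry":0,"rz":0},
    {"dx":0,"dy":0,"dz":1,"rx":0,"ry":0,"rz":0},
    {"dx":-0.957,"dy":-0.82,"dz":0,"rx":0,"ry":0,"rz":0},
    {"dx":-0.957,"dy":-0.82,"dz":0,"rx":0,"ry":0,"rz":0},
    {"dx":-0.957,"dy":-0.82,"dz":0,"rx":0,"ry":0,"rz":0},
    {"dx":-0.957,"dy":-0.82,"dz":0,"rx":0,"ry":0,"rz":0},
    {"dx":-0.957,"dy":-0.82,"dz":0,"rx":0,"ry":0,"rz":0},
    {"dx":-0.957,"dy":-0.82,"dz":0,"rx":0,"ry":0,"rz":0},
    {"dx":0,"dy":0,"dz":0,"rx":0,"ry":0,"rz":0},
  ],
)

```text
t: 8.9
tcp_pos: [0.5193, 0.0467, 0.2288]
tool_rot: [0.999, 0.04, -0.001, -0.0]
force: [-0.8, -0.2, 0.1]
finger_gap: -0.003
gripper_force: 0.0
```

move_arm(
  targets=[
    {"dx":0,"dy":0,"dz":0,"rx":0,"ry":0,"rz":0},
    {"dx":0,"dy":0,"dz":0,"rx":0,"ry":0,"rz":0},
    {"dx":0,"dy":0,"dz":0,"rx":0,"ry":0,"rz":0},
    {"dx":0,"dy":0,"dz":-0.8,"rx":0,"ry":0,"rz":0},
    {"dx":0,"dy":0,"dz":-0.8,"rx":0,"ry":0,"rz":0},
    {"dx":0,"dy":0,"dz":-0.8,"rx":0,"ry":0,"rz":0},
    {"dx":0,"dy":0,"dz":0,"rx":0,"ry":0,"rz":0},
    {"dx":0,"dy":0,"dz":0,"rx":0,"ry":0,"rz":0},
    {"dx":0,"dy":0,"dz":0,"rx":0,"ry":0,"rz":0},
    {"dx":0,"dy":0,"dz":0,"rx":0,"ry":0,"rz":0},
  ],
  claw=100,
)

```text
t: 10.15
tcp_pos: [0.5213, 0.0475, 0.1698]
tool_rot: [0.999, 0.041, 0.001, 0.0]
force: [0.1, -0.1, 0.5]
finger_gap: 1.003
gripper_force: 0.0
```

```bash
python3 - <<'E'
from h import *
import cv2
m=cams.camera_model('wrist');np.save('w2.npy',m['extrinsics'])
cv2.imwrite('pics/w2.png',cams.snapshot('wrist')[:,:,::-1])
E
```

```text
(no output)
```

View pics/w2.png

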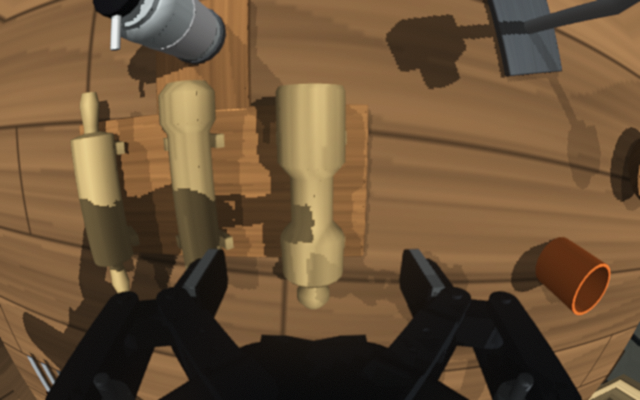

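The mill is clear here: foot end at about (311,84), straight waist from row 185 to 220 around column 313, and knob tip at about (313,307).

```bash
python3 - <<'E'
from h import *
E=np.load('w2.npy')
for n,p,z in (('foot rim top',(311,84),.088),('body end side foot',(312,168),.06),('body end knob',(314,237),.06),('waist a',(313,186),.07),('waist b',(313,221),.07),('knob',(313,307),.06)):print(n,wplane(E,p,z))
E
```

```text
foot rim top [0.61254915 0.05590663 0.088     ]
body end side foot [0.54564472 0.04985698 0.06      ]
body end knob [0.48364844 0.04307391 0.06      ]
waist a [0.53283311 0.04797491 0.07      ]
waist b [0.50261756 0.04551216 0.07      ]
knob [0.40638773 0.03767758 0.06      ]
```

move_arm(
  targets=[
    {"dx":-0.12,"dy":0,"dz":-0.85,"rx":0,"ry":0,"rz":0},
    {"dx":0,"dy":0,"dz":-0.85,"rx":0,"ry":0,"rz":0},
    {"dx":0,"dy":0,"dz":-0.85,"rx":0,"ry":0,"rz":0},
    {"dx":0,"dy":0,"dz":-0.85,"rx":0,"ry":0,"rz":0},
    {"dx":0,"dy":0,"dz":-0.85,"rx":0,"ry":0,"rz":0},
    {"dx":0,"dy":0,"dz":-0.5,"rx":0,"ry":0,"rz":0},
    {"dx":0,"dy":0,"dz":-0.35,"rx":0,"ry":0,"rz":0},
    {"dx":0,"dy":0,"dz":0,"rx":0,"ry":0,"rz":0},
    {"dx":0,"dy":0,"dz":0,"rx":0,"ry":0,"rz":0},
    {"dx":0,"dy":0,"dz":0,"rx":0,"ry":0,"rz":0},
  ],
)

```text
t: 11.45
tcp_pos: [0.5183, 0.0475, 0.0422]
tool_rot: [0.999, 0.041, 0.001, 0.0]
force: [0.0, -0.6, 0.2]
finger_gap: 1.002
gripper_force: 0.0
```

move_arm(
  targets=[
    {"dx":0,"dy":0,"dz":0,"rx":0,"ry":0,"rz":0},
    {"dx":0,"dy":0,"dz":0,"rx":0,"ry":0,"rz":0},
    {"dx":0,"dy":0,"dz":0,"rx":0,"ry":0,"rz":0},
    {"dx":0,"dy":0,"dz":0,"rx":0,"ry":0,"rz":0},
    {"dx":0,"dy":0,"dz":0,"rx":0,"ry":0,"rz":0},
    {"dx":0,"dy":0,"dz":0,"rx":0,"ry":0,"rz":0},
    {"dx":0,"dy":0,"dz":0,"rx":0,"ry":0,"rz":0},
    {"dx":0,"dy":0,"dz":0,"rx":0,"ry":0,"rz":0},
    {"dx":0,"dy":0,"dz":0,"rx":0,"ry":0,"rz":0},
    {"dx":0,"dy":0,"dz":0,"rx":0,"ry":0,"rz":0},
  ],
  claw=0,
  newtons=70,
)

```text
t: 12.7
tcp_pos: [0.5178, 0.0486, 0.0422]
tool_rot: [0.999, 0.04, 0.0, -0.001]
force: [-0.6, 4.5, 5.2]
finger_gap: 0.406
gripper_force: 69.0
```

move_arm(
  targets=[
    {"dx":0,"dy":0,"dz":0.2,"rx":0,"ry":0,"rz":0},
    {"dx":0,"dy":0,"dz":0.4,"rx":0,"ry":0,"rz":0},
    {"dx":0,"dy":0,"dz":0.8,"rx":0,"ry":0,"rz":0},
    {"dx":0,"dy":0,"dz":0.9,"rx":0,"ry":0,"rz":0},
    {"dx":0,"dy":0,"dz":0.9,"rx":0,"ry":0,"rz":0},
    {"dx":0,"dy":0,"dz":0.9,"rx":0,"ry":0,"rz":0},
    {"dx":0,"dy":0,"dz":0.9,"rx":0,"ry":0,"rz":0},
    {"dx":0,"dy":0,"dz":0.6,"rx":0,"ry":0,"rz":0},
    {"dx":0,"dy":0,"dz":0.3,"rx":0,"ry":0,"rz":0},
    {"dx":0,"dy":0,"dz":0,"rx":0,"ry":0,"rz":0},
  ],
)

```text
t: 13.95
tcp_pos: [0.5179, 0.0474, 0.1892]
tool_rot: [0.999, 0.041, 0.0, 0.0]
force: [0.4, 0.3, -2.7]
finger_gap: 0.398
gripper_force: 69.8
```

```bash
python3 - <<'E'
from h import *
import cv2
from scipy.spatial.transform import Rotation as R
s=sensors.sense();p=s['tcp_pos'];q=R.from_quat(s['tool_rot']);print(p,q.as_matrix())
m=cams.camera_model('wrist');np.save('w3.npy',m['extrinsics'])
cv2.imwrite('pics/w3.png',cams.snapshot('wrist')[:,:,::-1])
c20,s20,y=np.cos(.349),np.sin(.349),np.deg2rad(18)
d=np.array([c20*np.cos(y),c20*np.sin(y),s20]);lens=np.array([.682,-.198,.25])
w=lens-.154*d
Rm=R.from_euler('ZY',[18,-20],degrees=True); M0=R.from_euler('Z',4.6,degrees=True)
D=Rm*M0.inv();tt=D*q;tz=tt.as_matrix()[:,2]
print('waist',w,'tcp',w+tz*.0187,'delta/25mm',(w+tz*.0187-p)/.025)
y=np.deg2rad(18);print('turn1 rz deg 13.4; turn2 axis', np.array([np.sin(y),-np.cos(y),0])*20/30)
E
```

```text
[0.51786468 0.0474396  0.18924326] [[ 9.96708001e-01  8.10743044e-02  3.43077959e-04]
 [ 8.10743389e-02 -9.96708053e-01 -8.80215034e-05]
 [ 3.34812282e-04  1.15546555e-04 -9.99999937e-01]]
waist [ 0.54436678 -0.24271974  0.19733843] tcp [ 0.55045579 -0.24074357  0.17976832] delta/25mm [  1.30364417 -11.52732695  -0.37899777]
turn1 rz deg 13.4; turn2 axis [ 0.20601133 -0.63403768  0.        ]
```

View pics/w3.png

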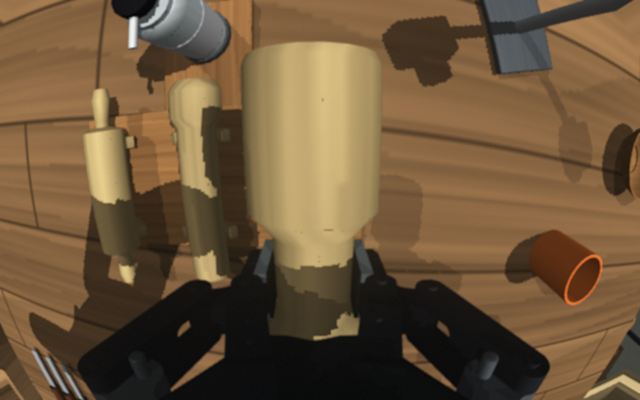

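move_arm(
  targets=[
    {"dx":0.0,"dy":-0.5,"dz":0,"rx":0,"ry":0,"rz":0.045},
    {"dx":0.1,"dy":-1,"dz":0,"rx":0,"ry":0,"rz":0.045},
    {"dx":0.1,"dy":-1,"dz":0,"rx":0,"ry":0,"rz":0.045},
    {"dx":0.1,"dy":-1,"dz":0,"rx":0,"ry":0,"rz":0.045},
    {"dx":0.1,"dy":-1,"dz":0,"rx":0,"ry":0,"rz":0.045},
    {"dx":0.1,"dy":-1,"dz":0,"rx":0,"ry":0,"rz":0.045},
    {"dx":0.1,"dy":-1,"dz":0,"rx":0,"ry":0,"rz":0.045},
    {"dx":0.1,"dy":-1,"dz":0,"rx":0,"ry":0,"rz":0.045},
    {"dx":0.1,"dy":-1,"dz":0,"rx":0,"ry":0,"rz":0.045},
    {"dx":0.1,"dy":-1,"dz":0,"rx":0,"ry":0,"rz":0.045},
  ],
)

```text
t: 15.25
tcp_pos: [0.5397, -0.1905, 0.1877]
tool_rot: [0.987, 0.158, -0.001, -0.001]
force: [0.8, -1.0, -1.4]
finger_gap: 0.399
gripper_force: 69.8
```

move_arm(
  targets=[
    {"dx":0.1,"dy":-0.8,"dz":0,"rx":0.026,"ry":-0.079,"rz":0},
    {"dx":0.1,"dy":-0.6,"dz":0,"rx":0.026,"ry":-0.079,"rz":0},
    {"dx":0.1,"dy":-0.4,"dz":-0.1,"rx":0.026,"ry":-0.079,"rz":0},
    {"dx":0.1,"dy":-0.23,"dz":-0.1,"rx":0.026,"ry":-0.079,"rz":0},
    {"dx":0,"dy":0,"dz":-0.1,"rx":0.026,"ry":-0.079,"rz":0},
    {"dx":0,"dy":0,"dz":-0.08,"rx":0.026,"ry":-0.079,"rz":0},
    {"dx":0,"dy":0,"dz":0,"rx":0.026,"ry":-0.079,"rz":0},
    {"dx":0,"dy":0,"dz":0,"rx":0.026,"ry":-0.079,"rz":0},
    {"dx":0,"dy":0,"dz":0,"rx":0,"ry":0,"rz":0},
    {"dx":0,"dy":0,"dz":0,"rx":0,"ry":0,"rz":0},
  ],
)

```text
t: 16.5
tcp_pos: [0.5503, -0.2407, 0.179]
tool_rot: [0.973, 0.155, 0.17, -0.028]
force: [-0.5, -0.4, -1.5]
finger_gap: 0.399
gripper_force: 69.7
```

```bash
python3 - <<'E'
from h import *
import cv2
from scipy.spatial.transform import Rotation as R
s=sensors.sense();print(s['t'],s['tcp_pos'],R.from_quat(s['tool_rot']).as_matrix()[:,0],s['finger_gap'],s['gripper_force'])
C=lambda i:cv2.resize(i[:,:,::-1],None,fx=4,fy=4,interpolation=cv2.INTER_CUBIC)
a=C(cams.snapshot('top')[110:260,280:380]);b=C(cams.snapshot('scene')[160:310,220:320])
cv2.imwrite('pics/end.png',np.hstack([a,b]))
E
```

```text
16.5 [ 0.55025814 -0.2406924   0.17902112] [0.89359677 0.29274185 0.34027492] 0.3993126834014023 69.73133325576782
```

View pics/end.png

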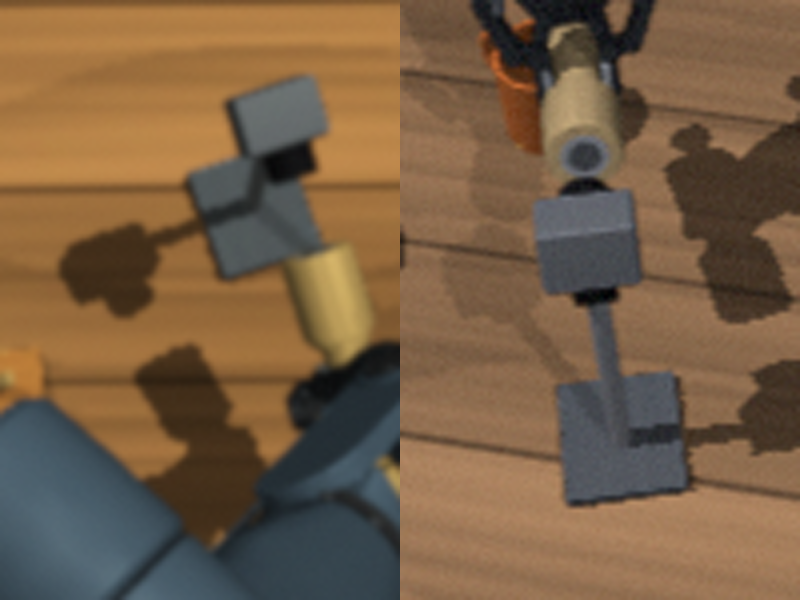

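The mill's foot faces the lens and is in line with it. In the composite picture the top view has the foot's upper rim at (320,248) and the lens at (293,168), and the scene view has the foot centre at (585,155). The mug hasn't moved. One check on the foot position follows.

```bash
python3 - <<'E'
from h import *
t=lambda x,y:(280+x/4-.375,110+y/4-.375)
s=lambda x,y:(220+(x-400)/4-.375,160+y/4-.375)
print('foot',plane('scene',s(585,155),.2295),'want .628 -.215 .2295')
print('foot rim top',plane('top',t(320,247),.256), 'want .6185,-.2185')
print('lens rim',plane('top',t(293,176),.268),'scene',plane('scene',s(585,183),.268),tri(t(293,176),s(585,180)))
E
```

```text
foot [ 0.6296104  -0.21325517  0.2295    ] want .628 -.215 .2295
foot rim top [ 0.62627094 -0.21774457  0.256     ] want .6185,-.2185
lens rim [ 0.67683173 -0.19831728  0.268     ] scene [ 0.67931386 -0.19710394  0.268     ] (array([ 0.67683008, -0.1980456 ,  0.26778434]), np.float64(0.0005893962417469022))
```

The foot is within a few millimetres of the target, and the lens position is confirmed. I'll hold still for one call, then hand in.

move_arm(
  targets=[
    {"dx":0,"dy":0,"dz":0,"rx":0,"ry":0,"rz":0},
    {"dx":0,"dy":0,"dz":0,"rx":0,"ry":0,"rz":0},
    {"dx":0,"dy":0,"dz":0,"rx":0,"ry":0,"rz":0},
    {"dx":0,"dy":0,"dz":0,"rx":0,"ry":0,"rz":0},
    {"dx":0,"dy":0,"dz":0,"rx":0,"ry":0,"rz":0},
    {"dx":0,"dy":0,"dz":0,"rx":0,"ry":0,"rz":0},
    {"dx":0,"dy":0,"dz":0,"rx":0,"ry":0,"rz":0},
    {"dx":0,"dy":0,"dz":0,"rx":0,"ry":0,"rz":0},
    {"dx":0,"dy":0,"dz":0,"rx":0,"ry":0,"rz":0},
    {"dx":0,"dy":0,"dz":0,"rx":0,"ry":0,"rz":0},
  ],
)

```text
t: 17.85
tcp_pos: [0.5504, -0.2407, 0.1796]
tool_rot: [0.973, 0.155, 0.171, -0.028]
force: [-0.1, 0.1, -2.6]
finger_gap: 0.401
gripper_force: 69.7
```

```bash
python3 -c "
from station import order;print(order.sign_off())"
```

```text
the job is handed in; nothing more can be done
None
```

I pressed the duster cap right down and released it, then handed the job in at about 18 s with the mill held steady, its foot measured within about 10 mm of the point 60 mm before the lens; no verdict came back.

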